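# Set the wick-setting turntable to 60 degrees

## Task

On the candle bench stand two round wick-setting turntables. For the next wick position, turn the disc of the larger one by its upright grip bar until its scale reads 60 degrees at the index line, then let go; leave the smaller turntable set as it is.

Things in the scene. Friction and masses are not known exactly. Their poses are not given: they have to be found in the camera images.
- large_disc (a joint): Scale reading of the larger turntable, rad: 0 = zero mark at the index line, 1.047 = 60 degrees; grows as the disc turns clockwise seen from above; stops at 0 and 2.094; starts at 0 to 30 degrees; stays where left (about 0.12 N m). Black rim marks every 10 degrees, 0 to 120, running counter-clockwise from zero: zero broadest (7 mm) and longest (24 mm), every 30 long (21 mm), others short (10 mm).
- large_grip (a point): Point on the larger disc's axis in its steel grip bar, 62 mm above the bench. The bar stands across the centre of the aluminium disc (160 mm wide, top at 30 mm) and turns with it: 70 mm long, 16 mm thick, sides free to grip from 36 mm up to its top at 76 mm. x axis: level along the bar, towards the zero mark; y: across its thickness; z: up.
- large_index (a point): Middle of the larger turntable's index line: a black line on a small white block on the fixed grey base (200 mm wide), just outside the disc, 90 mm from its axis, 30 mm above the bench, on the side away from the robot (within 55 degrees of straight ahead). x axis: level, outwards from the disc's axis; the zero mark points here at reading 0.
- small_zero (a point): Zero mark on the smaller turntable's disc, 47 mm from that disc's axis, 30 mm above the bench. x axis: level, outwards from that axis. The smaller turntable is built alike (disc 104 mm, base 136 mm across, bar 46 mm long) and must stay set as it is. Either turntable may be on the left or the right.
Mind the look-alikes: they are no part of the job. What is shaped like the part that bears large_disc but orange is not meant.

How it is judged:
At the end, for the whole second after the job is handed in: The larger turntable's scale reads 60 degrees within 10 degrees either way, its disc is still and released, and the smaller turntable's zero mark is within 10 mm of where it was (value of joint large_disc between 0.8727 and 1.2217 rad and velocity of joint large_disc between -0.05 and 0.05 rad/s and distance of small_zero from where it was at the start of the episode below 0.01 m); the robot touches nothing.
It fails at once if the smaller turntable's disc is turned (its zero mark moves more than 10 mm) (distance of small_zero from where it was at the start of the episode above 0.01 m).
It also fails if it takes over 29 s, if anything falls off the work surface, if the arm or the gripper's body presses on something with over 40 N, if the wrist force passes 120 N, or if a joint passes its speed limit or range.

## Robot

A 6-joint arm with a two-finger parallel gripper is mounted at the origin on the work surface. World frame = base frame: x ahead of the robot, y to its left, z up, the work surface at z = 0. Lengths are in m, angles in rad, forces in N, time in s.
With the tool pointing down it reaches from about 0.425 to 0.95 m from the base axis. Payload 3.5 kg.
Tool frame: the origin (TCP) lies at the very end of the fingers, on their centre line; the grasp point (between the pads) lies ctrl.grip_point_offset behind it (ctrl.grip_point_offset is the distance from the TCP to the grasp point, in m); z points along the fingers, y is the direction in which the jaws open and shut (so a half turn about z gives the same grasp; the last joint's range is limited). The gripper opens to 85 mm and grips with 20 to 120 N. Pads are 22 mm wide; open, the fingers measure 114 mm over their backs; the gripper's body (76 mm by 85 mm) begins 54 mm behind the grasp point. The pads swing forward as they close: fully open they stand 13 mm farther back than shut.
Start: joints at [-1.366, 0.286, 1.577, -0, 1.279, -0.15], TCP at [0.235, -0.633, 0.231] pointing down, gripper open.
Joint ranges: [-2.77, 2.77], [-0.9, 2.22], [0.21, 2.48], [-1.53, 4.67], [0.24, 2.81], [-2.84, 2.84]. Speed limits (rad/s): [2.79, 2.79, 3.14, 3.14, 3.14, 3.14].

## Interface

Orientations are given as a unit quaternion [x, y, z, w].
In Python, from plant import telemetry, imaging, ticket, finder, ctrl gives the robot as it stands. The module is installed in compiled form; this text tells all that it offers.
- The arm moves only by the shell command python3 -m crank 'ROWS' [FORCE]. ROWS is JSON, a list of rows, each a list of 7 numbers: the shift along the tool's x, y, z scaled (see below), then the turn, a rotation vector about the tool's x, y, z scaled (see below), then the opening, from 0 (shut) to 1 (fully open). A call has 1 to 12 rows; each row is the pose to reach, as a shift and turn from the pose commanded when the call began, along the tool's axes at that moment; what a row does not reach only later rows make up. The controller multiplies each number of a shift by 0.15 m and each number of a turn by 90 degrees. A row lasts 1/10 s, in which the tool goes at most 50 mm and 8.59 degrees, less where a joint would pass 70% of its speed; a pose out of reach is approached as far as the arm can. A call with a number of a shift or a turn outside -1 to 1 is refused whole. A call with a gripper value outside its range is refused whole. The fingers move at their own pace and stop on an object; FORCE is the grip in N (left out, the last holds). Time passes only in rows, so rows that repeat a pose let the fingers close. It gives the time, the measured TCP pose, the force and the opening at its end, in the units of the state.
- telemetry.get_state(): the state, without advancing time (a new reading comes with each control period).
- imaging.read_camera(name): name is "side" or "top" or "wrist"; returns a dict with "pixels" (420x560x3 uint8, red, green, blue), "vfov" (degrees; the focal length in pixels is half the picture's height over the tangent of half this angle, whatever the lens; pixels are square), "cx", "cy" (the principal point, pixels), "distortion" ([k1, k2, p1, p2, k3] as OpenCV has them; the pictures are not rectified), "rvec" (rotation vector, rad) and "tvec" (3), from world to camera coordinates, as OpenCV has them. Camera axes: x right, y down, z forward; pixel columns grow to the right and rows downward; lengths in m; the calibration is good to about 2 mm. A picture is of the moment at which its call begins. There is no depth.
- ticket.sign_off(): hands the job in, once; it reports no verdict.
Trained networks look in a picture, given as the dict that the camera call returned (one of the last four; its "shot" number tells which), for a name from the list of things; names that differ only in an ending like _2 or _b are one class to them, and where a whole thing is asked for, a point or a joint stands for the part that bears it (a point fixed in the world has none). Each returns a list of dicts, best first, with "confidence" (0 to 1); they miss things now and then, are a little off and sometimes report something else, mostly with a low value. They report only what shows in the picture. A call takes as long as a camera call. They do not tell look-alikes from the thing itself.
- finder.masks_of(label, picture): "pixels" (420x560 bool, what is visible of it) and "extent" ([left, top, right, bottom] in pixels, round what is visible of it).
- finder.pinpoint(label, picture): "location" ([row, column] in pixels: a listed point, or the origin of a listed thing).
The state is a dict: "time": time; "qpos": joint angles; "dq": joint speeds; "joint_efforts": joint torques, N m; "eef_pos": TCP position; "tcp_rot": TCP orientation; "contact_force": force on the tool from outside, world axes, zero at the start; "wrist_torque": the same for the moment, N m; "opening": opening from 0.0 (shut) to 1.0 (fully open).
Only numpy, scipy, OpenCV 4.12 (cv2) and the standard library are available. Lean on these libraries where they do the work, as an engineer would, in place of code of your own. Each camera call takes 0.05 s, during which the arm holds its last target.

## Working session

There is one attempt and no reset: what is moved stays moved. The work goes in short steps, Python scripts to look and compute and a shell command to move; the robot and the scene stay as the last step left them, time stands still between calls to the robot, and variables do not carry over. Pictures are saved under pics/ and viewed, and the job is handed in when it is done.

```bash
mkdir -p pics
cat > h.py <<'E'
import numpy as np, cv2
from plant import telemetry, imaging, ticket, finder, ctrl
def K(p):
    f=210/np.tan(np.radians(p["vfov"])/2)
    return np.array([[f,0,p["cx"]],[0,f,p["cy"]],[0,0,1.]]),np.array(p["distortion"],float)
def ray(p,rc,z):
    k,d=K(p); u=cv2.undistortPoints(np.array([[[rc[1],rc[0]]]],float),k,d)[0,0]
    R=cv2.Rodrigues(np.array(p["rvec"],float))[0]; t=np.array(p["tvec"],float).ravel()
    c=-R.T@t; v=R.T@np.array([u[0],u[1],1]); return c+v*(z-c[2])/v[2]
def proj(p,X):
    k,d=K(p); q=cv2.projectPoints(np.array(X,float).reshape(-1,1,3),np.array(p["rvec"],float),np.array(p["tvec"],float),k,d)[0][:,0]
    return q[:,::-1]
def save(p,n,crop=None,s=1):
    im=p["pixels"][:,:,::-1]
    if crop: im=im[crop[0]:crop[1],crop[2]:crop[3]]
    cv2.imwrite("pics/"+n,cv2.resize(im,None,fx=s,fy=s,interpolation=cv2.INTER_CUBIC))
E
python3 - <<'E'
from h import *
s=telemetry.get_state(); print(s["time"],s["eef_pos"],s["tcp_rot"],s["opening"],ctrl.grip_point_offset)
Z={"large_grip":.062,"large_index":.03,"small_zero":.03}
for c in("top","side"):
    p=imaging.read_camera(c); save(p,c+"0.png")
    for l in Z:
        for d in finder.pinpoint(l,p): print(c,l,round(d["confidence"],2),np.round(d["location"],1),ray(p,d["location"],Z[l]).round(4))
    for d in finder.masks_of("large_disc",p): print(c,"mask",d["confidence"],d["extent"])
print(telemetry.get_state()["time"])
E
```

```text
0.0 [ 0.23439169 -0.6323089   0.22993092] [ 9.84305405e-01  1.76469488e-01 -3.40267091e-05 -1.17837999e-03] 1.0017065100203266 0.0187
top large_grip 0.94 [154.4 149. ] [0.553  0.2442 0.062 ]
top large_grip 0.89 [309.  151.4] [0.2634 0.2356 0.062 ]
top large_grip 0.76 [286.6 411.9] [ 0.3015 -0.2441  0.062 ]
top large_index 0.93 [266.2 183.1] [0.3418 0.1828 0.03  ]
top large_index 0.93 [240.1 425.8] [ 0.3872 -0.2808  0.03  ]
top large_index 0.62 [117.4 178.9] [0.6328 0.1949 0.03  ]
top small_zero 0.69 [140.4 408.6] [ 0.5812 -0.2543  0.03  ]
top mask 0.96 [368.0, 241.8, 448.4, 329.1]
top mask 0.88 [115.2, 117.0, 194.3, 197.9]
side large_grip 0.87 [305.6 291.6] [0.2606 0.2392 0.062 ]
side large_index 0.92 [286.9 277. ] [0.336  0.1897 0.03  ]
side large_index 0.9 [231.2 175.5] [0.6322 0.1903 0.03  ]
side small_zero 0.97 [165.4 311.8] [ 0.5751 -0.2476  0.03  ]
side mask 0.95 [146.0, 230.5, 220.0, 285.8]
side mask 0.7 [246.4, 285.5, 335.4, 352.2]
0.5
```

View pics/top0.png

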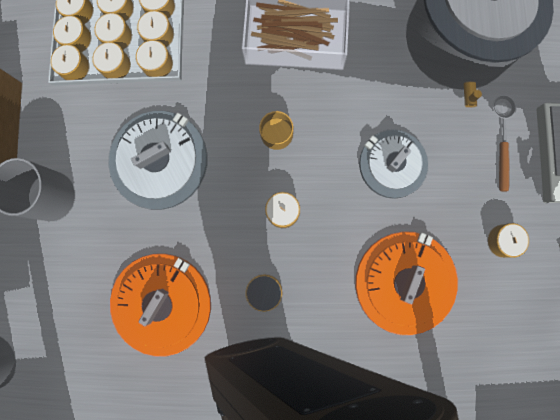

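View pics/side0.png

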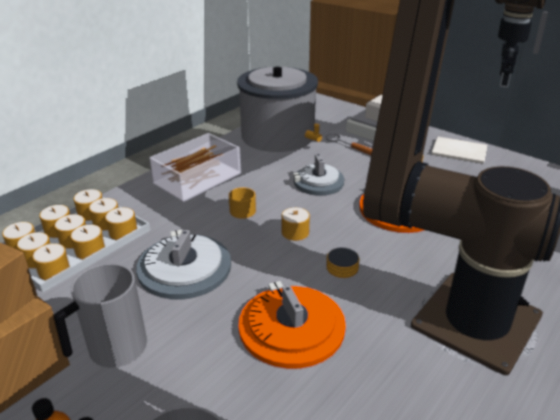

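```bash
python3 -c "
import cv2;im=cv2.imread('pics/top0.png')[90:220,90:220];cv2.imwrite('pics/crop0.png',cv2.resize(im,None,fx=4.5,fy=4.5,interpolation=cv2.INTER_CUBIC))"
```

```text
(no output)
```

View pics/crop0.png

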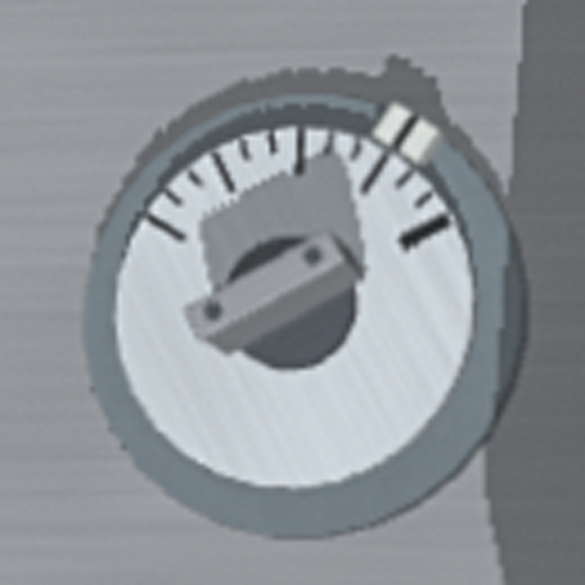

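Run:
```python
from h import *
p=imaging.read_camera("top"); q=imaging.read_camera("side"); save(q,"side1.png",(215,300,125,240),6)
g=lambda c,r:(90+r/4.5,90+c/4.5)
deg=lambda v:np.degrees(np.arctan2(v[1],v[0]))
C=ray(p,g(295,308),.03)
idx=ray(p,g(407,129),.03); zero=ray(p,g(425,231),.03)
a=ray(p,g(315,255),.076); b=ray(p,g(212,310),.076)
print("C",C,"idx",idx,np.linalg.norm(idx-C),deg(idx-C),"zero",np.linalg.norm(zero-C),deg(zero-C))
print("bar mid",(a+b)/2,"dir",deg(a-b),np.linalg.norm(a-b))
for c,pp in(("top",p),("side",q)):
    for d in finder.masks_of("large_grip",pp): print(c,d["confidence"],d["extent"])
# circle points of the disc edge at z=.03
for cr in [(117,308),(473,308),(295,487)]: print(ray(p,g(*cr),.03))
R=proj(q,[C+[0,0,.046],idx,zero]);print(R)
```

```text
C [0.55127998 0.23978893 0.03      ] idx [0.63018432 0.19179698 0.03      ] 0.09235324390174597 -31.30920144082446 zero 0.06575782727633595 -59.837975807134285
bar mid [0.55326636 0.24121882 0.076     ] dir -62.62870107029181 0.04875587474871482
top 0.98 [365.5, 241.1, 453.2, 323.2]
top 0.84 [116.9, 264.6, 200.3, 347.2]
top 0.58 [116.2, 117.3, 198.0, 200.3]
side 0.82 [146.9, 230.6, 220.0, 285.6]
side 0.65 [251.1, 283.8, 335.0, 349.3]
side 0.53 [133.9, 230.4, 231.7, 299.6]
[0.55284402 0.31990095 0.03      ]
[0.54992192 0.16134134 0.03      ]
[0.47293072 0.23817954 0.03      ]
[[238.60804616 181.19276601]
 [231.83052692 175.59415606]
 [237.69700295 192.5176158 ]]
```

View pics/side1.png

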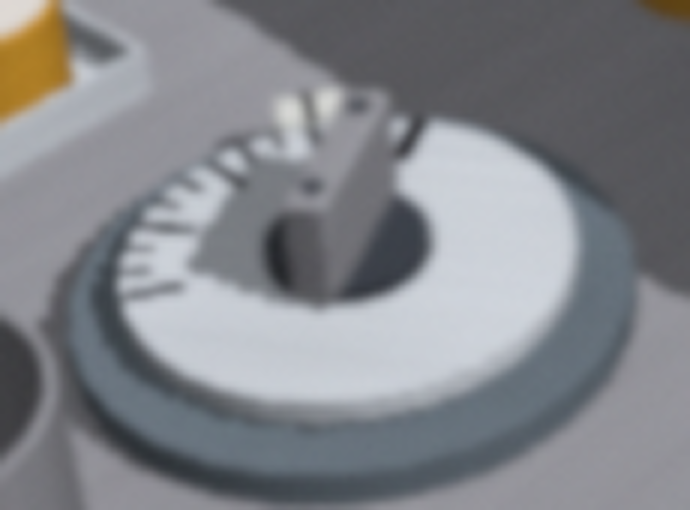

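```bash
python3 -m crank '[[0.85,-1,0,0,0,0,1],[0.85,-1,0,0,0,0,1],[0.85,-1,0,0,0,0,1],[0.85,-1,0,0,0,0,1]]' && python3 -m crank '[[1,-0.7,0,0,0,0,1],[1,-0.7,0,0,0,0,1],[1,-0.7,0,0,0,0,1],[1,-0.7,0,0,0,0,1]]' && python3 -m crank '[[1,-0.7,0,0,0,-0.3,1],[1,-0.7,0,0,0,-0.3,1],[1,-0.7,0,0,0,-0.3,1],[1,-0.7,0,0,0,-0.3,1]]'
cat >> h.py <<'E'
def rel(target,yaw):
    from scipy.spatial.transform import Rotation as R
    s=telemetry.get_state(); r=R.from_quat(s["tcp_rot"]); x=r.as_matrix()[:,0]
    y=np.degrees(np.arctan2(x[1],x[0])); print(s["time"],"eef",np.round(s["eef_pos"],4),"yaw",y,"q",np.round(s["qpos"],2),"open",s["opening"],"F",np.round(s["contact_force"],1))
    print("shift units",(r.as_matrix().T@(np.array(target)-s["eef_pos"])/.15).round(3),"turn z units",-(yaw-y)/90)
E
python3 -c "
from h import *
rel([.5525,.2405,.2],119)"
```

```text
time: 1.1
eef_pos: [0.3024, -0.4461, 0.2313]
tcp_rot: [0.984, 0.176, 0.0, 0.0]
contact_force: [0.7, 0.1, 0.8]
opening: 0.999
time: 1.5
eef_pos: [0.4073, -0.2948, 0.2317]
tcp_rot: [0.984, 0.177, 0.0, 0.0]
contact_force: [-0.1, -0.6, 0.8]
opening: 1.002
time: 1.9
eef_pos: [0.5116, -0.1441, 0.2317]
tcp_rot: [0.915, 0.404, 0.001, 0.0]
contact_force: [0.5, -0.1, 0.2]
opening: 1.0
1.9 eef [ 0.5116 -0.1441  0.2317] yaw 47.621247827648325 q [-0.47 -0.03  1.93  0.    1.25  0.27] open 1.0003435821007147 F [ 0.5 -0.1  0.2]
shift units [ 2.078 -1.527  0.212] turn z units -0.7930972463594631
```

```bash
python3 -m crank '[[1,-0.75,0,0,0,-0.4,1],[1,-0.75,0,0,0,-0.4,1],[1,-0.75,0,0,0,-0.4,1],[1,-0.75,0,0,0,-0.4,1],[1,-0.75,0,0,0,-0.4,1]]'
python3 -c "
from h import *
rel([.5525,.2405,.2],119)"
```

```text
time: 2.4
eef_pos: [0.5292, 0.0438, 0.2316]
tcp_rot: [0.744, 0.668, 0.001, -0.0]
contact_force: [1.1, -0.5, -0.2]
opening: 1.001
2.4 eef [0.5292 0.0438 0.2316] yaw 83.82897183972554 q [-0.11 -0.03  1.93  0.    1.25 -0.  ] open 1.0006870590747572 F [ 1.1 -0.5 -0.2]
shift units [1.32  0.014 0.212] turn z units -0.3907892017808273
```

```bash
python3 -m crank '[[1,0,0.2,0,0,-0.39,1],[1,0,0.2,0,0,-0.39,1],[1,0,0.2,0,0,-0.39,1],[1,0,0.2,0,0,-0.39,1],[1,0,0.2,0,0,-0.39,1]]'
python3 -c "
from h import *
rel([.5525,.2405,.2],119)
for c in('wrist','top'): save(imaging.read_camera(c),c+'2.png')"
```

```text
time: 2.9
eef_pos: [0.5465, 0.1895, 0.2007]
tcp_rot: [0.511, 0.86, -0.0, -0.0]
contact_force: [0.0, -0.0, 0.1]
opening: 0.997
2.9 eef [0.5465 0.1895 0.2007] yaw 118.5623959110578 q [ 0.16  0.1   1.85 -0.    1.19 -0.34] open 0.9973074817484657 F [ 0.  -0.   0.1]
shift units [0.279 0.198 0.005] turn z units -0.004862267654913271
```

View pics/wrist2.png

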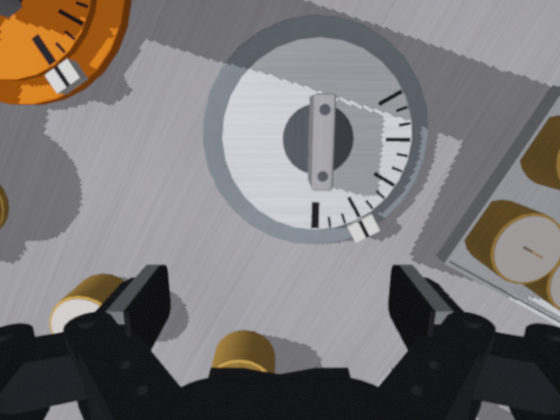

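The wrist view shows the grey large turntable: bar hubs at px (col,row) (324,110) and (321,177), zero mark at (315,215), index at (363,227). The 30° mark is at or just short of the index, so the reading is about 29°.

Run:
```python
from h import *
p=imaging.read_camera("wrist")
deg=lambda v:np.degrees(np.arctan2(v[1],v[0]))
a=ray(p,(177,321),.076);b=ray(p,(110,324),.076); z=ray(p,(215,315),.03); i=ray(p,(227,363),.03)
e=[ray(p,x,.03) for x in((133,222),(133,411))]
C=(a+b)/2
print("mid",C,"dir",deg(a-b),np.linalg.norm(a-b),"zero",z,deg(z-C),np.linalg.norm((z-C)[:2]),"idx",i,deg(i-C),np.linalg.norm((i-C)[:2]),e)
rel([C[0],C[1],.15],deg(a-b)+180)
```

```text
mid [0.55493287 0.24021493 0.076     ] dir -62.68448922433459 0.04798980123817522 zero [0.58681297 0.18210183 0.03      ] -61.25139243385164 0.06628327910545857 idx [0.63046258 0.19280288 0.03      ] -32.11760755292281 0.08917757444291245 [array([0.4824293 , 0.20741178, 0.03      ]), array([0.6227405 , 0.28308259, 0.03      ])]
3.05 eef [0.547  0.1876 0.2017] yaw 118.1980411188907 q [ 0.16  0.1   1.85 -0.    1.19 -0.34] open 1.0029006981053499 F [-0.2  1.2 -0.3]
shift units [0.284 0.212 0.345] turn z units 0.009805892702503153
```

```bash
python3 -m crank '[[0.28,0.205,0,0,0,0,1],[0.28,0.205,0.3,0,0,0,0.8],[0.28,0.205,0.5,0,0,0,0.7],[0.28,0.205,0.65,0,0,0,0.7],[0.28,0.205,0.65,0,0,0,0.7]]'
python3 -c "
from h import *
rel([.554,.2405,.048],118.2)
save(imaging.read_camera('wrist'),'wrist3.png')"
```

```text
time: 3.55
eef_pos: [0.5514, 0.2382, 0.1]
tcp_rot: [0.513, 0.858, -0.003, -0.003]
contact_force: [0.5, -0.8, 0.1]
opening: 0.7
3.55 eef [0.5514 0.2382 0.1   ] yaw 118.2093833069475 q [ 0.24  0.27  1.85 -0.    1.03 -0.25] open 0.7002209900901518 F [ 0.5 -0.8  0.1]
shift units [0.005 0.025 0.346] turn z units 0.00010425896608331362
```

View pics/wrist3.png

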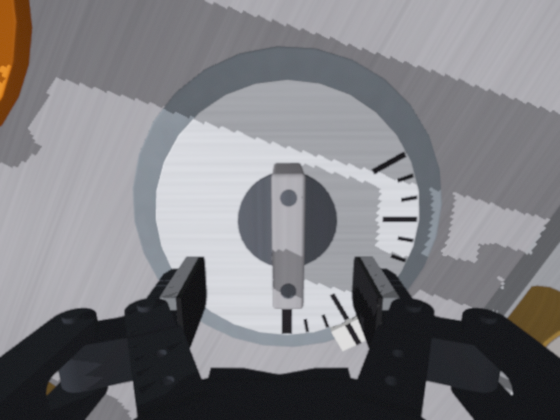

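The bar at column 288 lies between the fingers and is parallel to the pads. Descending and closing gently.

```bash
python3 -m crank '[[0.005,0.025,0.2,0,0,0,0.7],[0.005,0.025,0.345,0,0,0,0.7],[0.005,0.025,0.345,0,0,0,0.4],[0.005,0.025,0.345,0,0,0,0.1],[0.005,0.025,0.345,0,0,0,0],[0.005,0.025,0.345,0,0,0,0],[0.005,0.025,0.345,0,0,0,0]]' 30
python3 -c "
from h import *
rel([.554,.2405,.048],118.2)
save(imaging.read_camera('wrist'),'wrist4.png')"
```

```text
time: 4.3
eef_pos: [0.5547, 0.2408, 0.0546]
tcp_rot: [0.512, 0.859, -0.004, -0.002]
contact_force: [-10.2, -8.7, 9.8]
opening: 0.18
4.3 eef [0.5547 0.2408 0.0546] yaw 118.46244856187916 q [ 0.24  0.34  1.86 -0.    0.95 -0.25] open 0.18008630723759275 F [-10.2  -8.7   9.8]
shift units [ 0.    -0.005  0.044] turn z units 0.0029160951319905986
```

View pics/wrist4.png

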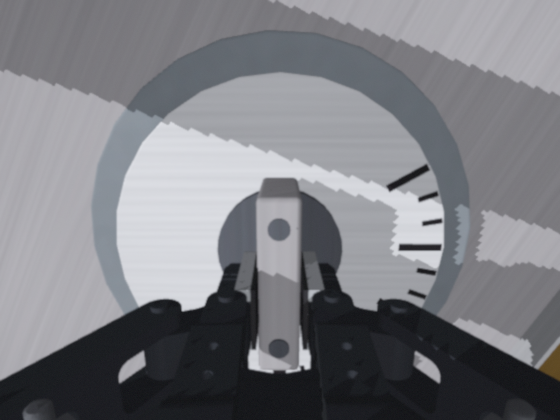

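```bash
python3 -m crank '[[0,0,-0.03,0,0,0.08,0],[0,0,-0.03,0,0,0.16,0],[0,0,-0.03,0,0,0.24,0],[0,0,-0.03,0,0,0.32,0],[0,0,-0.03,0,0,0.34,0],[0,0,-0.03,0,0,0.34,0]]' 30
python3 -c "
from h import *
rel([.554,.2405,.048],88.3)
save(imaging.read_camera('top'),'top5.png',(90,220,90,220),4.5)"
```

```text
time: 4.95
eef_pos: [0.5534, 0.2405, 0.0547]
tcp_rot: [0.721, 0.693, -0.005, -0.001]
contact_force: [-3.3, -4.1, -7.8]
opening: 0.176
4.95 eef [0.5534 0.2405 0.0547] yaw 87.80503828952266 q [ 0.24  0.34  1.86 -0.    0.95  0.28] open 0.17567412864862825 F [-3.3 -4.1 -7.8]
shift units [0.    0.004 0.044] turn z units -0.0054995745608593435
```

View pics/top5.png

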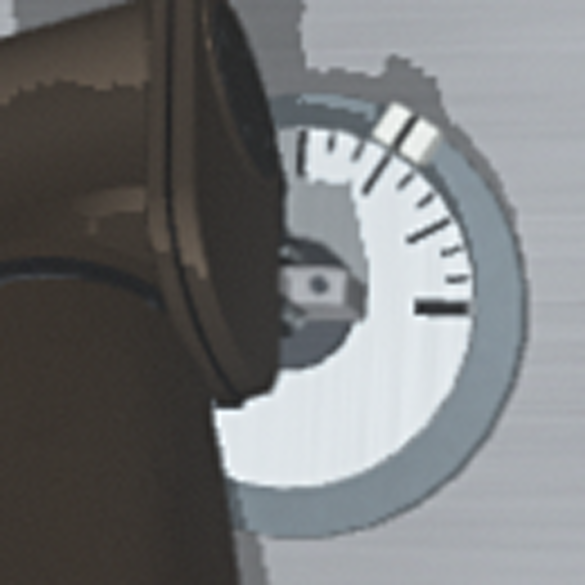

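The top view shows the zero mark at crop (440,307), the 30° mark at (428,230) and the 60° long mark in line with the index. Releasing and rising.

```bash
python3 -m crank '[[0,0,0,0,0,0,0.3],[0,0,0,0,0,0,0.6],[0,0,0,0,0,0,0.7],[0,0,-0.2,0,0,0,0.7],[0,0,-0.5,0,0,0,0.7],[0,0,-0.8,0,0,0,0.7],[0,0,-0.8,0,0,0,0.7],[0,0,-0.8,0,0,0,0.7]]'
python3 -c "
from h import *
rel([.554,.2405,.048],88.3)
save(imaging.read_camera('top'),'top6.png',(90,220,90,220),4)
p=imaging.read_camera('top');save(p,'top6f.png');p=imaging.read_camera('wrist');save(p,'wrist6.png')
p=imaging.read_camera('side')
for d in finder.pinpoint('small_zero',p): print(d['confidence'],ray(p,d['location'],.03))"
```

```text
time: 5.8
eef_pos: [0.5584, 0.2433, 0.18]
tcp_rot: [0.72, 0.694, 0.003, 0.002]
contact_force: [-0.8, -0.7, -0.9]
opening: 0.701
5.8 eef [0.5584 0.2433 0.18  ] yaw 87.83944105319219 q [0.24 0.19 1.79 0.   1.16 0.28] open 0.7009172605619998 F [-0.8 -0.7 -0.9]
shift units [-0.021 -0.034  0.88 ] turn z units -0.005117321631197866
0.74 [ 0.57022845 -0.25152408  0.03      ]
```

View pics/wrist6.png

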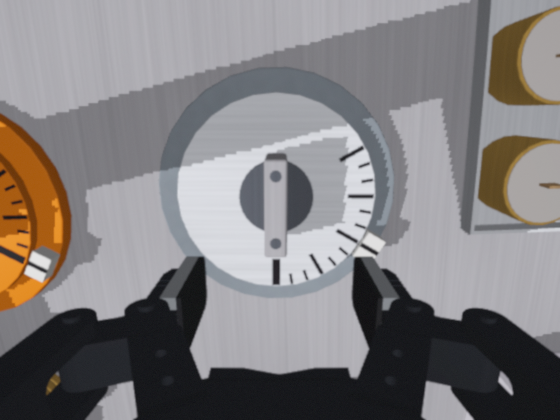

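View pics/top6f.png

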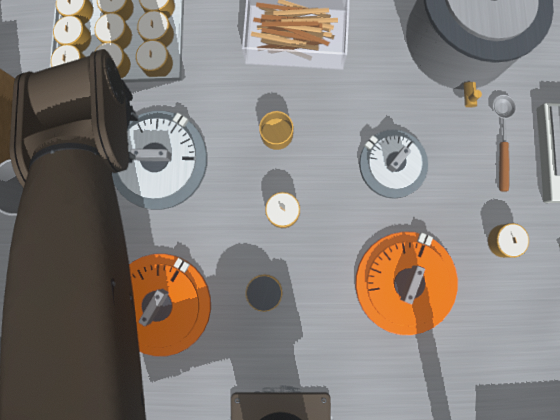

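The wrist view shows the released disc: zero mark at (276,272), 30° mark at (317,263), and the 60° mark at (350,240) in line with the index at (372,243). In the top view the smaller turntable at (395,160) looks unchanged.

```bash
python3 -c "
from h import *
ticket.sign_off(); print(telemetry.get_state()['time'])"
```

```text
the job is handed in; nothing more can be done
the job is handed in; nothing more can be done
```

I turned the larger grey turntable on the left by its grip bar, from about 30° to about 60°. I then let go, raised the tool to 0.18 m and handed the job in at about 6 s.

- **Larger turntable:** After release, the wrist picture shows the long 60° mark in line with the index line. I read this by eye against the marks; the tool had turned 30.7°. The force on the tool was close to zero once it was clear.
- **Smaller turntable:** It looks unchanged in the top picture, and nothing touched it. The network's position for its zero mark differed from the first side-camera reading by about 6 mm, at a lower confidence of 0.74. I took that as measurement noise, because the two first readings, from the top and side cameras, also disagreed by about 9 mm.
- **Force while gripping:** The tool felt about 10 N upwards and stopped about 6 mm higher than commanded. I put this down to the pads dragging on the bar, and it stayed well within the limits.

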